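# Sort the capacitors into their cups

## Task

Put the four capacitors away: stand each one upright, resting on the floor of the cup of its own size - smallest capacitor in the smallest cup, and so on up to the largest in the largest. Set them down rather than dropping them, do not knock any over, and leave the transformer and the wire reel that stand among them where they are.

Things in the scene. Friction and masses are not known exactly. Their poses are not given: they have to be found in the camera images.
- cap_small: The smallest of the four capacitors: an upright plain cylinder in a black sleeve with a bare aluminium top scored with a cross, diameter 24 mm, height 45 mm, standing loose on the bench. Origin at the centre of its underside, z up along its axis; its yaw has no meaning.
- cap_medium: The second smallest of the four capacitors: an upright plain cylinder in a black sleeve with a bare aluminium top scored with a cross, diameter 35 mm, height 52 mm, standing loose on the bench. Origin at the centre of its underside, z up along its axis; its yaw has no meaning.
- cap_large: The second largest of the four capacitors: an upright plain cylinder in a black sleeve with a bare aluminium top scored with a cross, diameter 46 mm, height 60 mm, standing loose on the bench. Origin at the centre of its underside, z up along its axis; its yaw has no meaning.
- cap_largest: The largest of the four capacitors: an upright plain cylinder in a black sleeve with a bare aluminium top scored with a cross, diameter 58 mm, height 70 mm, standing loose on the bench. Origin at the centre of its underside, z up along its axis; its yaw has no meaning.
- cup_small: The smallest of the four cups: a low round open white plastic cup fixed to the bench, for the smallest capacitor. Inner diameter 44 mm, wall 4 mm (outer diameter 52 mm), rim 10 mm above the bench, inner floor 3 mm above the bench. Origin at the centre of its underside, z up; its yaw has no meaning.
- cup_medium: The second smallest of the four cups: a low round open white plastic cup fixed to the bench, for the second smallest capacitor. Inner diameter 57 mm, wall 4 mm (outer diameter 65 mm), rim 10 mm above the bench, inner floor 3 mm above the bench. Origin at the centre of its underside, z up; its yaw has no meaning.
- cup_large: The second largest of the four cups: a low round open white plastic cup fixed to the bench, for the second largest capacitor. Inner diameter 70 mm, wall 4 mm (outer diameter 78 mm), rim 10 mm above the bench, inner floor 3 mm above the bench. Origin at the centre of its underside, z up; its yaw has no meaning.
- cup_largest: The largest of the four cups: a low round open white plastic cup fixed to the bench, for the largest capacitor. Inner diameter 84 mm, wall 4 mm (outer diameter 92 mm), rim 10 mm above the bench, inner floor 3 mm above the bench. Origin at the centre of its underside, z up; its yaw has no meaning.
- transformer: Bystander, to be left alone: a small open-frame transformer, dark steel core with copper winding, loose, 54 x 48 mm and 46 mm high (0.4 kg). Origin at the centre of its underside, z up, x along its 54 mm side.
- reel: Bystander, to be left alone: a small flanged wire reel standing on one flange, loose; flange diameter 54 mm, height 40 mm, orange flanges, metal between. Origin at the centre of its underside, z up.

How it is judged:
At the end, for the whole second after the job is handed in: Each capacitor stands upright (within 0.1 rad) and at rest on the floor of the cup of its own size rank: its underside less than 7 mm above the bench and its axis within 15 mm of the cup's centre (horizontal distance between cap_small and cup_small below 0.015 m and z of cap_small in the frame of cup_small below 0.007 m and angle between each of cap_small, cap_medium, cap_large, cap_largest's own z axis and vertical below 0.1 rad and linear speed of each of cap_small, cap_medium, cap_large, cap_largest below 0.02 m/s and horizontal distance between cap_medium and cup_medium below 0.015 m and z of cap_medium in the frame of cup_medium below 0.007 m and horizontal distance between cap_large and cup_large below 0.015 m and z of cap_large in the frame of cup_large below 0.007 m and horizontal distance between cap_largest and cup_largest below 0.015 m and z of cap_largest in the frame of cup_largest below 0.007 m); the robot touches nothing.
It fails at once if a capacitor is dropped (falls freely at over 0.6 m/s, a drop of about 20 mm) ((contact force between the fingers and cap_small below 0.05 N and linear speed of cap_small above 0.6 m/s) or (contact force between the fingers and cap_medium below 0.05 N and linear speed of cap_medium above 0.6 m/s) or (contact force between the fingers and cap_large below 0.05 N and linear speed of cap_large above 0.6 m/s) or (contact force between the fingers and cap_largest below 0.05 N and linear speed of cap_largest above 0.6 m/s)).
It fails at once if a capacitor is knocked over (tilted more than 0.7 rad) (angle between any of cap_small, cap_medium, cap_large, cap_largest's own z axis and vertical above 0.7 rad).
It fails at once if the transformer or the reel is moved by more than 20 mm or knocked over (distance of any of transformer, reel from where it was at the start of the episode above 0.02 m or angle between any of transformer, reel's own z axis and vertical above 0.5 rad).
It also fails if it takes over 106 s, if anything falls off the work surface, if the arm or the gripper's body presses on something with over 40 N, if the wrist force passes 120 N, or if a joint passes its speed limit or range.

## Robot

A 6-joint arm with a two-finger parallel gripper is mounted at the origin on the work surface. World frame = base frame: x ahead of the robot, y to its left, z up, the work surface at z = 0. Lengths are in m, angles in rad, forces in N, time in s.
With the tool pointing down it reaches from about 0.35 to 0.85 m from the base axis. Payload 8.1 kg.
Tool frame: the origin (TCP) lies at the centre of the arm's flange, where the gripper is bolted on; the fingertips stand 186 mm ahead of it and the grasp point (between the pads) lies 167 mm ahead of it; z points along the fingers, y is the line along which they close (so a half turn about z gives the same grasp; the last joint's range is limited). The gripper opens to 93 mm and grips with 3 to 60 N. Pads are 15 mm wide; open, the fingers measure 128 mm over their backs; the gripper's body (75 mm by 188 mm) begins 65 mm behind the grasp point.
Start: joints at [-1.273, 0.13, 1.488, -0, 1.523, -0.085], TCP at [0.224, -0.557, 0.405] pointing down, gripper open.
Joint ranges: [-2.96, 2.96], [-0.89, 2.26], [0.02, 2.5], [-1.34, 4.48], [0, 2.73], [-2.66, 2.66]. Speed limits (rad/s): [2.39, 2.39, 2.79, 3.14, 3.14, 3.14].

## Interface

Orientations are given as a rotation vector (axis times angle).
In Python, from plant import read_state, read_camera, camera_params, robot gives the robot as it stands.
- The arm moves only by the tool carry_out, never from a script. Its argument "targets" is a list of rows, each an object of numbers: "hand": the opening in per cent of the stroke, from 0 (shut) to 100 (fully open); "x", "y", "z": the shift along the tool's x, y, z in m; "ax", "ay", "az": the turn, a rotation vector about the tool's x, y, z in rad. In form: [{"hand": .., "x": .., "y": .., "z": .., "ax": .., "ay": .., "az": ..}, ...]. A call has 1 to 8 rows; each row is the pose to reach, as a shift and turn from the pose commanded when the call began, along the tool's axes at that moment; what a row does not reach only later rows make up. A row lasts 1/8 s, in which the tool goes at most 62.5 mm and 10.7 degrees, less where a joint would pass 70% of its speed; a pose out of reach is approached as far as the arm can. A call with a gripper value outside its range is refused whole. The fingers move at their own pace and stop on an object; "newtons" is the grip in N (left out, the last holds). Time passes only in rows, so rows that repeat a pose let the fingers close. It gives the time, the measured TCP pose, the force, the opening and the grip force at its end, in the units of the state.
- read_state(): the state, without advancing time (a new reading comes with each control period).
- read_camera(name): name is "scene" or "side" or "wrist"; returns (picture, depth): 480x640x3 uint8, blue, green, red; 480x640 float32, m along the optical axis (not along the pixel's ray), 0 where there is no reading.
- camera_params(name): a dict with "fx", "fy", "cx", "cy" (pixels), "position" and "rotation" of the camera in the world. Camera axes: x right, y up, looking along -z (the intrinsics and any distortion apply to the point x, -y, -z); pixel columns grow to the right and rows downward; lengths in m; the calibration is good to about 2 mm. A picture is of the moment at which its call begins: read the wrist's pose just before it. camera_params takes no time and is no camera call; for the wrist camera it gives the pose at the moment of the call.
- robot.close_job(): hands the job in; it is judged then, once.
The state is a dict: "t": time; "q": joint angles; "dq": joint speeds; "joint_torque": joint torques, N m; "tool_pos": TCP position; "orientation": TCP orientation; "force": force on the tool from outside, world axes, zero at the start; "wrist_torque": the same for the moment, N m; "opening": finger opening in m; "gripper_force": force on a finger pad.
Only numpy, scipy, OpenCV 4.12 (cv2) and the standard library are available. Lean on these libraries where they do the work, as an engineer would, in place of code of your own. Each camera call takes 0.05 s, during which the arm holds its last target. There are 200 camera calls.

## Working session

There is one attempt and no reset: what is moved stays moved. The work goes in short steps, Python scripts to look and compute and a tool call to move; the robot and the scene stay as the last step left them, time stands still between calls to the robot, and variables do not carry over. Pictures are saved under pics/ and viewed, at most 14 in all, crops included, and the job is handed in when it is done.

Besides the shell and the picture viewer there is one more tool, called in YAML: its name, and indented under it one key for each argument. carry_out: Moves the arm, as the interface text tells. Its arguments: {"type":"object","properties":{"targets":{"type":"array","items":{"type":"object","properties":{"hand":{"type":"number"},"x":{"type":"number"},"y":{"type":"number"},"z":{"type":"number"},"ax":{"type":"number"},"ay":{"type":"number"},"az":{"type":"number"}}}},"newtons":{"type":"number"}},"required":["targets"]}

```bash
mkdir -p pics; ls
python3 - <<'E'
from plant import *
import cv2,numpy as np
s=read_state();print(s)
for n in("scene","side"):
    p,d=read_camera(n);c=camera_params(n);print(n,c)
    cv2.imwrite(f"pics/{n}0.png",p);np.savez(f"pics/{n}0.npz",p=p,d=d,**{k:np.array(v) for k,v in c.items()})
E
```

```text
pics
{'t': 0.0, 'q': array([-1.27338887e+00,  1.31168973e-01,  1.48926836e+00, -3.47993004e-05,
        1.52295783e+00, -8.53674291e-02]), 'dq': array([7.50235714e-04, 2.70581078e-03, 2.01089921e-03, 2.70651799e-05,
       8.82847167e-04, 1.84352680e-03]), 'joint_torque': array([-6.61243648e-04, -5.59838462e+01, -4.91757810e+01,  7.66322413e-02,
        3.49272473e-02, -9.42815541e-05]), 'tool_pos': array([ 0.22406591, -0.55635601,  0.40368845]), 'orientation': array([-3.08247455e+00, -5.97259838e-01,  3.53710796e-04]), 'force': array([-0.18158952, -0.29688289,  0.04662912]), 'wrist_torque': array([ 0.0482385 ,  0.01338287, -0.02250004]), 'gripper_force': 0.0, 'opening': 0.0930943257716254}
scene {'fx': 560.4073512206418, 'fy': 560.4073512206418, 'cx': 309.6521455593955, 'cy': 237.55691262770213, 'position': array([ 1.33872659, -0.24771765,  0.79014603]), 'rotation': array([0.73619224, 0.53095103, 1.21816159])}
side {'fx': 511.67543628980667, 'fy': 511.67543628980667, 'cx': 319.3593207719064, 'cy': 245.50429257504072, 'position': array([0.16229126, 0.6733709 , 0.94261224]), 'rotation': array([ 0.23449289, -0.91972594, -2.5242102 ])}
```

View pics/scene0.png

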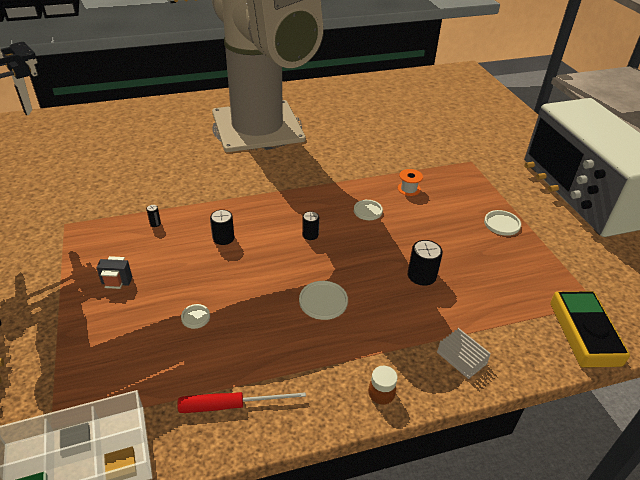

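View pics/side0.png

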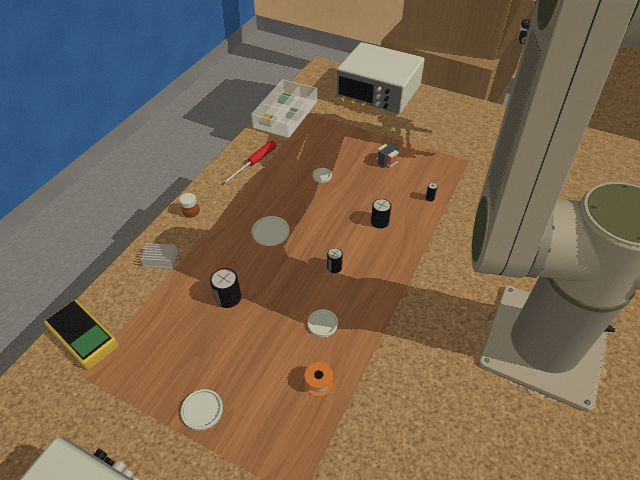

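The scene view shows the caps at (153,215) small, (311,225) medium, (222,226) large and (425,262) largest. The cups are at (196,316) small, (369,209) medium, (503,222) large and (324,299) largest. The reel is at (410,182) and the transformer at (115,272). The side view shows the same layout.

```bash
cat > h.py <<'E'
import numpy as np,cv2
from scipy.spatial.transform import Rotation as R
from scipy.optimize import least_squares
def cloud(d,c):
    v,u=np.mgrid[:480,:640]
    P=np.stack([(u-c["cx"])/c["fx"]*d,-(v-c["cy"])/c["fy"]*d,-d],-1)
    W=P@R.from_rotvec(c["rotation"]).as_matrix().T+c["position"]
    W[d<=0]=np.nan
    return W
def seed(c,u,v,z):
    r=R.from_rotvec(c["rotation"]).apply([(u-c["cx"])/c["fx"],-(v-c["cy"])/c["fy"],-1])
    return (c["position"]+r*(z-c["position"][2])/r[2])[:2]
def disc(W,z,r,s,tol=.006,search=.03):
    "best place of a disc of radius r covering the points at height z"
    P=W[(abs(W[...,2]-z)<tol)];P=P[np.hypot(*(P[:,:2]-s).T)<r+search]
    if len(P)<8:return None,len(P),0
    c,rr=cv2.minEnclosingCircle(P[:,:2].astype(np.float32))
    return np.array(c),len(P),rr
def ring(W,r,s,z0=.006,z1=.014):
    P=W[(W[...,2]>z0)&(W[...,2]<z1)];P=P[np.hypot(*(P[:,:2]-s).T)<r+.02][:,:2]
    if len(P)<8:return None,len(P),0
    f=least_squares(lambda c:np.hypot(*(P-c).T)-r,s,loss="soft_l1",f_scale=.002)
    return f.x,len(P),np.sqrt(np.mean(f.fun**2))
CAPS=dict(small=(.012,.045),medium=(.0175,.052),large=(.023,.060),largest=(.029,.070))
CUPS=dict(small=.024,medium=.0305,large=.037,largest=.044)
E
python3 - <<'E'
from h import *
np.set_printoptions(precision=4,suppress=True)
S=dict(scene=dict(cap=dict(small=(153,208),medium=(311,215),large=(222,215),largest=(426,248)),cup=dict(small=(196,315),medium=(369,209),large=(503,222),largest=(324,299)),o=dict(reel=(410,175,.04),tr=(115,264,.046))),
side=dict(cap=dict(small=(432,185),medium=(335,253),large=(381,205),largest=(224,275)),cup=dict(small=(322,175),medium=(322,322),large=(201,409),largest=(270,230)),o=dict(reel=(319,373,.04),tr=(389,150,.046))))
for n in S:
    c=np.load(f"pics/{n}0.npz");W=cloud(c["d"],c);print(n)
    z=W[(W[...,0]>.4)&(W[...,0]<.9)&(abs(W[...,1])<.3)&(abs(W[...,2])<.01)][:,2];print("bench",np.median(z),z.std())
    for k,(r,h) in CAPS.items():
        s=seed(c,*S[n]["cap"][k],h);print("cap",k,s,*disc(W,h,r,s,.004,.015),"want",r)
    for k,r in CUPS.items():
        s=seed(c,*S[n]["cup"][k],.01);print("cup",k,s,*ring(W,r,s))
    for k,(u,v,h) in S[n]["o"].items():print(k,seed(c,u,v,h))
E
```

```text
scene
bench 0.0007712996673152062 0.0017864732074016501
cap small [ 0.3552 -0.2973] [ 0.3546 -0.3007] 73 0.012124169617891312 want 0.012
cap medium [0.4702 0.018 ] [0.4738 0.016 ] 152 0.018985353410243988 want 0.0175
cap large [ 0.4337 -0.1619] [ 0.4379 -0.1644] 270 0.024454262107610703 want 0.023
cap largest [0.6429 0.1971] [0.6477 0.1969] 509 0.029892053455114365 want 0.029
cup small [ 0.644  -0.2477] [ 0.6423 -0.2495] 199 0.0021844509575053303
cup medium [0.433  0.1649] [0.4298 0.1632] 169 0.004443318121210747
cup large [0.5502 0.4348] [0.5471 0.4351] 241 0.005517756707400536
cup largest [ 0.6665 -0.0121] [ 0.6634 -0.0131] 355 0.004844451570519935
reel [0.3722 0.2866]
tr [ 0.5109 -0.3785]
side
bench 0.0015110208753904009 0.0020744264362170107
cap small [ 0.3536 -0.3046] [ 0.3534 -0.3012] 55 0.014206777326762676 want 0.012
cap medium [0.4723 0.0129] [0.4715 0.0142] 157 0.019081560894846916 want 0.0175
cap large [ 0.4366 -0.166 ] [ 0.4344 -0.1651] 206 0.023749733343720436 want 0.023
cap largest [0.6501 0.1878] [0.6455 0.1964] 478 0.030183181166648865 want 0.029
cup small [ 0.6383 -0.2464] [ 0.64   -0.2489] 109 0.005164708882325226
cup medium [0.428  0.1636] [0.4273 0.1633] 222 0.0059671571417496275
cup large [0.544  0.4364] [0.544 0.435] 355 0.006568951840754734
cup largest [ 0.6609 -0.0115] [ 0.6613 -0.0126] 274 0.010130929868527507
reel [0.373  0.2832]
tr [ 0.5033 -0.3825]
```

carry_out:
  targets:
    - {"hand": 100, "az": 0.15}
    - {"hand": 100, "az": 0.3}
    - {"hand": 100, "az": 0.383}
    - {"hand": 100, "az": 0.383}
    - {"hand": 100, "az": 0.383}
  newtons: 25

```text
schema error: expected keys hand, x, y, z, ax, ay, az
```

carry_out:
  targets:
    - {"hand": 100, "x": 0, "y": 0, "z": 0, "ax": 0, "ay": 0, "az": 0.15}
    - {"hand": 100, "x": 0, "y": 0, "z": 0, "ax": 0, "ay": 0, "az": 0.3}
    - {"hand": 100, "x": 0, "y": 0, "z": 0, "ax": 0, "ay": 0, "az": 0.383}
    - {"hand": 100, "x": 0, "y": 0, "z": 0, "ax": 0, "ay": 0, "az": 0.383}
    - {"hand": 100, "x": 0, "y": 0, "z": 0, "ax": 0, "ay": 0, "az": 0.383}
  newtons: 25

```text
t: 0.72
tool_pos: [0.2241, -0.5565, 0.4044]
orientation: [-3.141, -0.003, 0.0]
force: [-0.5, 0.5, -0.4]
opening: 0.0928
gripper_force: 0.0
```

carry_out:
  targets:
    - {"hand": 100, "x": 0.13, "y": -0.256, "z": 0.125, "ax": 0, "ay": 0, "az": 0}
    - {"hand": 100, "x": 0.13, "y": -0.256, "z": 0.125, "ax": 0, "ay": 0, "az": 0}
    - {"hand": 100, "x": 0.13, "y": -0.256, "z": 0.125, "ax": 0, "ay": 0, "az": 0}
    - {"hand": 100, "x": 0.13, "y": -0.256, "z": 0.125, "ax": 0, "ay": 0, "az": 0}
    - {"hand": 100, "x": 0.13, "y": -0.256, "z": 0.125, "ax": 0, "ay": 0, "az": 0}
    - {"hand": 100, "x": 0.13, "y": -0.256, "z": 0.125, "ax": 0, "ay": 0, "az": 0}
    - {"hand": 100, "x": 0.13, "y": -0.256, "z": 0.125, "ax": 0, "ay": 0, "az": 0}
    - {"hand": 100, "x": 0.13, "y": -0.256, "z": 0.125, "ax": 0, "ay": 0, "az": 0}

```text
t: 1.72
tool_pos: [0.3541, -0.302, 0.2808]
orientation: [3.14, -0.002, 0.002]
force: [-0.3, -0.2, 0.5]
opening: 0.0929
gripper_force: 0.0
```

Run:
```python
from h import *
from plant import *
np.set_printoptions(precision=4,suppress=True)
s=read_state();print(s["tool_pos"],s["q"])
c=camera_params("wrist");p,d=read_camera("wrist");W=cloud(d,c);cv2.imwrite("pics/w1.png",p)
print(disc(W,.045,.012,np.array([.354,-.301]),.004,.015))
```

```text
[ 0.3541 -0.302   0.2808] [-0.8163 -0.1442  1.9932 -0.0003  1.2907  0.7557]
(array([ 0.3533, -0.3007]), 1380, 0.012021643109619617)
```

View pics/w1.png

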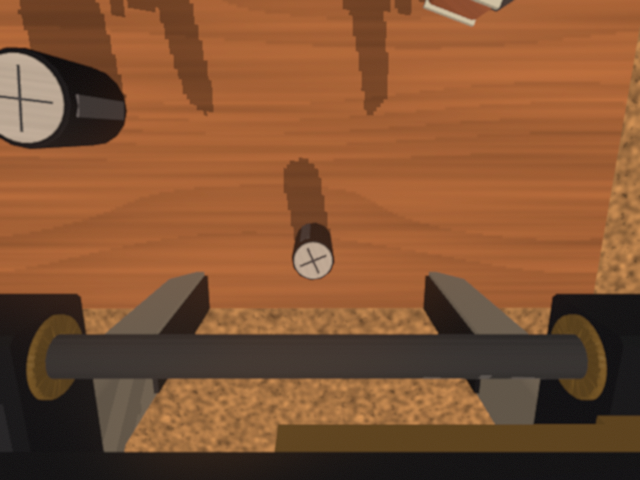

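The wrist view shows the small cap's top at (313,261), centred between the fingers. I'm descending to grip it.

carry_out:
  targets:
    - {"hand": 100, "x": 0, "y": 0, "z": 0.04, "ax": 0, "ay": 0, "az": 0}
    - {"hand": 100, "x": 0, "y": 0, "z": 0.08, "ax": 0, "ay": 0, "az": 0}
    - {"hand": 100, "x": 0, "y": 0, "z": 0.08, "ax": 0, "ay": 0, "az": 0}
    - {"hand": 60, "x": 0, "y": 0, "z": 0.08, "ax": 0, "ay": 0, "az": 0}
    - {"hand": 40, "x": 0, "y": 0, "z": 0.08, "ax": 0, "ay": 0, "az": 0}
    - {"hand": 10, "x": 0, "y": 0, "z": 0.08, "ax": 0, "ay": 0, "az": 0}
    - {"hand": 10, "x": 0, "y": 0, "z": 0.08, "ax": 0, "ay": 0, "az": 0}
    - {"hand": 10, "x": 0, "y": 0, "z": 0.08, "ax": 0, "ay": 0, "az": 0}
  newtons: 20

```text
t: 2.78
tool_pos: [0.3543, -0.3006, 0.2]
orientation: [3.141, -0.0, 0.0]
force: [-0.4, 0.4, 0.4]
opening: 0.0472
gripper_force: 0.0
```

carry_out:
  targets:
    - {"hand": 10, "x": 0, "y": 0, "z": 0, "ax": 0, "ay": 0, "az": 0}
    - {"hand": 10, "x": 0, "y": 0, "z": 0, "ax": 0, "ay": 0, "az": 0}
    - {"hand": 10, "x": 0, "y": 0, "z": 0, "ax": 0, "ay": 0, "az": 0}
    - {"hand": 10, "x": 0, "y": 0, "z": 0, "ax": 0, "ay": 0, "az": 0}
    - {"hand": 10, "x": 0, "y": 0, "z": 0, "ax": 0, "ay": 0, "az": 0}

```text
t: 3.4
tool_pos: [0.3542, -0.3006, 0.1997]
orientation: [-3.141, 0.0, 0.0]
force: [0.2, 1.3, -1.6]
opening: 0.024
gripper_force: 20.0
```

carry_out:
  targets:
    - {"hand": 10, "x": 0, "y": 0, "z": -0.03, "ax": 0, "ay": 0, "az": 0}
    - {"hand": 10, "x": 0, "y": 0, "z": -0.08, "ax": 0, "ay": 0, "az": 0}
    - {"hand": 10, "x": 0.05, "y": -0.01, "z": -0.1, "ax": 0, "ay": 0, "az": 0}
    - {"hand": 10, "x": 0.1, "y": -0.02, "z": -0.1, "ax": 0, "ay": 0, "az": 0}
    - {"hand": 10, "x": 0.15, "y": -0.03, "z": -0.1, "ax": 0, "ay": 0, "az": 0}
    - {"hand": 10, "x": 0.2, "y": -0.04, "z": -0.1, "ax": 0, "ay": 0, "az": 0}
    - {"hand": 10, "x": 0.25, "y": -0.05, "z": -0.1, "ax": 0, "ay": 0, "az": 0}
    - {"hand": 10, "x": 0.287, "y": -0.052, "z": -0.1, "ax": 0, "ay": 0, "az": 0}

```text
t: 4.4
tool_pos: [0.6431, -0.2476, 0.2992]
orientation: [-3.141, -0.002, 0.0]
force: [1.2, -0.8, 0.2]
opening: 0.0234
gripper_force: 20.0
```

```bash
cat > chk.py <<'E'
import sys
from h import *
from plant import *
np.set_printoptions(precision=4,suppress=True)
kind,k,x,y=sys.argv[1:5];s0=np.array([float(x),float(y)])
s=read_state();print(s["t"],s["tool_pos"],s["opening"],s["gripper_force"])
for n in ("wrist","scene","side"):
    c=camera_params(n);p,d=read_camera(n);W=cloud(d,c)
    if kind=="cup":print(n,*ring(W,CUPS[k],s0))
    else:
        r,h=CAPS[k];print(n,*disc(W,h+(.003 if kind=="placed" else 0),r,s0,.004,.02))
    cv2.imwrite(f"pics/{kind}_{k}_{n}.png",p)
E
python3 chk.py cup small .641 -.249
```

```text
4.4 [ 0.6431 -0.2476  0.2992] 0.02337422159137101 19.99958485364914
wrist [ 0.6426 -0.2499] 1128 0.0012229085519634608
scene [ 0.6424 -0.2496] 204 0.0019727858900967983
side [ 0.6399 -0.2494] 121 0.00585446010656116
```

carry_out:
  targets:
    - {"hand": 10, "x": 0, "y": 0, "z": 0.03, "ax": 0, "ay": 0, "az": 0}
    - {"hand": 10, "x": 0, "y": 0, "z": 0.06, "ax": 0, "ay": 0, "az": 0}
    - {"hand": 10, "x": 0, "y": 0, "z": 0.08, "ax": 0, "ay": 0, "az": 0}
    - {"hand": 10, "x": 0, "y": 0, "z": 0.09, "ax": 0, "ay": 0, "az": 0}
    - {"hand": 10, "x": 0, "y": 0, "z": 0.0965, "ax": 0, "ay": 0, "az": 0}
    - {"hand": 10, "x": 0, "y": 0, "z": 0.0965, "ax": 0, "ay": 0, "az": 0}
    - {"hand": 10, "x": 0, "y": 0, "z": 0.0965, "ax": 0, "ay": 0, "az": 0}

```text
t: 5.42
tool_pos: [0.6416, -0.2489, 0.2044]
orientation: [3.141, -0.0, 0.002]
force: [0.1, 0.2, -0.1]
opening: 0.0239
gripper_force: 20.0
```

carry_out:
  targets:
    - {"hand": 30, "x": 0, "y": 0, "z": 0, "ax": 0, "ay": 0, "az": 0}
    - {"hand": 40, "x": 0, "y": 0, "z": 0, "ax": 0, "ay": 0, "az": 0}
    - {"hand": 60, "x": 0, "y": 0, "z": 0, "ax": 0, "ay": 0, "az": 0}
    - {"hand": 70, "x": 0, "y": 0, "z": 0, "ax": 0, "ay": 0, "az": 0}
    - {"hand": 80, "x": 0, "y": 0, "z": 0, "ax": 0, "ay": 0, "az": 0}
    - {"hand": 100, "x": 0, "y": 0, "z": -0.03, "ax": 0, "ay": 0, "az": 0}
    - {"hand": 100, "x": 0, "y": 0, "z": -0.08, "ax": 0, "ay": 0, "az": 0}
    - {"hand": 100, "x": 0, "y": 0, "z": -0.08, "ax": 0, "ay": 0, "az": 0}

```text
t: 6.42
tool_pos: [0.6431, -0.2495, 0.2896]
orientation: [3.137, -0.0, 0.014]
force: [0.1, -0.4, 0.9]
opening: 0.0914
gripper_force: 0.0
```

```bash
python3 chk.py placed small .641 -.249
```

```text
6.425 [ 0.6431 -0.2495  0.2896] 0.09135259626779292 0.0
wrist [ 0.6415 -0.249 ] 1303 0.012089550495147705
scene [ 0.6403 -0.2498] 119 0.013145390897989273
side [ 0.6373 -0.2493] 45 0.012879759073257446
```

carry_out:
  targets:
    - {"hand": 100, "x": -0.05, "y": -0.02, "z": 0, "ax": 0, "ay": 0, "az": 0}
    - {"hand": 100, "x": -0.1, "y": -0.04, "z": 0, "ax": 0, "ay": 0, "az": 0}
    - {"hand": 100, "x": -0.15, "y": -0.06, "z": 0, "ax": 0, "ay": 0, "az": 0}
    - {"hand": 100, "x": -0.205, "y": -0.084, "z": 0, "ax": 0, "ay": 0, "az": 0}
    - {"hand": 100, "x": -0.205, "y": -0.084, "z": 0, "ax": 0, "ay": 0, "az": 0}
    - {"hand": 100, "x": -0.205, "y": -0.084, "z": 0, "ax": 0, "ay": 0, "az": 0}

```text
t: 7.32
tool_pos: [0.4361, -0.1646, 0.2827]
orientation: [-3.141, 0.0, 0.0]
force: [1.1, 0.8, -0.1]
opening: 0.093
gripper_force: 0.0
```

```bash
python3 chk.py cap large .4362 -.1648
```

```text
7.325 [ 0.4361 -0.1646  0.2827] 0.09298511971506603 0.0
wrist [ 0.437  -0.1649] 5743 0.023172492161393166
scene [ 0.4372 -0.1648] 264 0.02365858107805252
side [ 0.4359 -0.1656] 154 0.024597836658358574
```

Aligned. I'm descending 73.5 mm and closing.

carry_out:
  targets:
    - {"hand": 100, "x": 0, "y": 0, "z": 0.04, "ax": 0, "ay": 0, "az": 0}
    - {"hand": 100, "x": 0, "y": 0, "z": 0.0735, "ax": 0, "ay": 0, "az": 0}
    - {"hand": 100, "x": 0, "y": 0, "z": 0.0735, "ax": 0, "ay": 0, "az": 0}
    - {"hand": 65, "x": 0, "y": 0, "z": 0.0735, "ax": 0, "ay": 0, "az": 0}
    - {"hand": 35, "x": 0, "y": 0, "z": 0.0735, "ax": 0, "ay": 0, "az": 0}
    - {"hand": 35, "x": 0, "y": 0, "z": 0.0735, "ax": 0, "ay": 0, "az": 0}
    - {"hand": 35, "x": 0, "y": 0, "z": 0.0735, "ax": 0, "ay": 0, "az": 0}
    - {"hand": 35, "x": 0, "y": 0, "z": 0.0735, "ax": 0, "ay": 0, "az": 0}
  newtons: 30

```text
t: 8.48
tool_pos: [0.4363, -0.1646, 0.21]
orientation: [3.141, -0.0, 0.001]
force: [0.1, -0.1, 0.4]
opening: 0.0479
gripper_force: 0.0
```

carry_out:
  targets:
    - {"hand": 35, "x": 0, "y": 0, "z": 0, "ax": 0, "ay": 0, "az": 0}
    - {"hand": 35, "x": 0, "y": 0, "z": 0, "ax": 0, "ay": 0, "az": 0}
    - {"hand": 35, "x": 0, "y": 0, "z": 0, "ax": 0, "ay": 0, "az": 0}
    - {"hand": 35, "x": 0, "y": 0, "z": -0.02, "ax": 0, "ay": 0, "az": 0}
    - {"hand": 35, "x": 0, "y": 0, "z": -0.06, "ax": 0, "ay": 0, "az": 0}
    - {"hand": 35, "x": 0, "y": 0, "z": -0.1, "ax": 0, "ay": 0, "az": 0}
    - {"hand": 35, "x": 0, "y": 0, "z": -0.1, "ax": 0, "ay": 0, "az": 0}

```text
t: 9.35
tool_pos: [0.4374, -0.1652, 0.313]
orientation: [3.139, -0.0, 0.009]
force: [1.5, -0.3, -1.4]
opening: 0.0458
gripper_force: 30.0
```

carry_out:
  targets:
    - {"hand": 35, "x": 0.005, "y": -0.03, "z": 0, "ax": 0, "ay": 0, "az": 0}
    - {"hand": 35, "x": 0.014, "y": -0.075, "z": 0, "ax": 0, "ay": 0, "az": 0}
    - {"hand": 35, "x": 0.022, "y": -0.12, "z": 0, "ax": 0, "ay": 0, "az": 0}
    - {"hand": 35, "x": 0.03, "y": -0.165, "z": 0, "ax": 0, "ay": 0, "az": 0}
    - {"hand": 35, "x": 0.038, "y": -0.21, "z": 0, "ax": 0, "ay": 0, "az": 0}
    - {"hand": 35, "x": 0.046, "y": -0.255, "z": 0, "ax": 0, "ay": 0, "az": 0}
    - {"hand": 35, "x": 0.054, "y": -0.3, "z": 0, "ax": 0, "ay": 0, "az": 0}

```text
t: 10.22
tool_pos: [0.4896, 0.1368, 0.3076]
orientation: [3.141, -0.0, -0.004]
force: [0.6, -0.3, -1.2]
opening: 0.0453
gripper_force: 30.0
```

carry_out:
  targets:
    - {"hand": 35, "x": 0.009, "y": -0.045, "z": 0, "ax": 0, "ay": 0, "az": 0}
    - {"hand": 35, "x": 0.018, "y": -0.09, "z": 0, "ax": 0, "ay": 0, "az": 0}
    - {"hand": 35, "x": 0.027, "y": -0.135, "z": 0, "ax": 0, "ay": 0, "az": 0}
    - {"hand": 35, "x": 0.035, "y": -0.18, "z": 0, "ax": 0, "ay": 0, "az": 0}
    - {"hand": 35, "x": 0.045, "y": -0.225, "z": 0, "ax": 0, "ay": 0, "az": 0}
    - {"hand": 35, "x": 0.055, "y": -0.275, "z": 0, "ax": 0, "ay": 0, "az": 0}
    - {"hand": 35, "x": 0.0555, "y": -0.3, "z": 0, "ax": 0, "ay": 0, "az": 0}
    - {"hand": 35, "x": 0.0555, "y": -0.3, "z": 0, "ax": 0, "ay": 0, "az": 0}

```text
t: 11.22
tool_pos: [0.5448, 0.4368, 0.3066]
orientation: [3.14, 0.003, -0.005]
force: [0.2, 0.4, -0.6]
opening: 0.0455
gripper_force: 30.0
```

```bash
python3 chk.py cup large .5455 .435
```

```text
11.225 [0.5448 0.4368 0.3066] 0.045502934295579826 29.999800622463226
wrist [0.5467 0.4358] 1380 0.0012265844529214857
scene [0.5469 0.435 ] 234 0.0038949125605041743
side [0.5445 0.435 ] 284 0.005515894631908291
```

carry_out:
  targets:
    - {"hand": 35, "x": 0, "y": 0, "z": 0.03, "ax": 0, "ay": 0, "az": 0}
    - {"hand": 35, "x": 0, "y": 0, "z": 0.06, "ax": 0, "ay": 0, "az": 0}
    - {"hand": 35, "x": 0, "y": 0, "z": 0.08, "ax": 0, "ay": 0, "az": 0}
    - {"hand": 35, "x": 0, "y": 0, "z": 0.09, "ax": 0, "ay": 0, "az": 0}
    - {"hand": 35, "x": 0, "y": 0, "z": 0.0965, "ax": 0, "ay": 0, "az": 0}
    - {"hand": 35, "x": 0, "y": 0, "z": 0.0965, "ax": 0, "ay": 0, "az": 0}
    - {"hand": 35, "x": 0, "y": 0, "z": 0.0965, "ax": 0, "ay": 0, "az": 0}

```text
t: 12.25
tool_pos: [0.5462, 0.4356, 0.2143]
orientation: [-3.141, 0.0, -0.002]
force: [-0.1, 0.5, -1.1]
opening: 0.0458
gripper_force: 30.0
```

carry_out:
  targets:
    - {"hand": 55, "x": 0, "y": 0, "z": 0, "ax": 0, "ay": 0, "az": 0}
    - {"hand": 65, "x": 0, "y": 0, "z": 0, "ax": 0, "ay": 0, "az": 0}
    - {"hand": 80, "x": 0, "y": 0, "z": 0, "ax": 0, "ay": 0, "az": 0}
    - {"hand": 100, "x": 0, "y": 0, "z": 0, "ax": 0, "ay": 0, "az": 0}
    - {"hand": 100, "x": 0, "y": 0, "z": 0, "ax": 0, "ay": 0, "az": 0}
    - {"hand": 100, "x": 0, "y": 0, "z": -0.03, "ax": 0, "ay": 0, "az": 0}
    - {"hand": 100, "x": 0, "y": 0, "z": -0.0765, "ax": 0, "ay": 0, "az": 0}
    - {"hand": 100, "x": 0, "y": 0, "z": -0.0765, "ax": 0, "ay": 0, "az": 0}

```text
t: 13.25
tool_pos: [0.5474, 0.4364, 0.2958]
orientation: [-3.136, 0.0, -0.012]
force: [0.8, 1.2, -0.0]
opening: 0.0933
gripper_force: 0.0
```

```bash
python3 chk.py placed large .5455 .435
```

```text
13.25 [0.5474 0.4364 0.2958] 0.09334740822257089 0.0
wrist [0.5472 0.4355] 5226 0.023053981363773346
scene [0.5469 0.4359] 246 0.02530636079609394
side [0.5443 0.435 ] 479 0.023626312613487244
```

carry_out:
  targets:
    - {"hand": 100, "x": 0.02, "y": 0.05, "z": 0, "ax": 0, "ay": 0, "az": 0}
    - {"hand": 100, "x": 0.04, "y": 0.1, "z": 0, "ax": 0, "ay": 0, "az": 0}
    - {"hand": 100, "x": 0.06, "y": 0.15, "z": 0, "ax": 0, "ay": 0, "az": 0}
    - {"hand": 100, "x": 0.08, "y": 0.2, "z": 0, "ax": 0, "ay": 0, "az": 0}
    - {"hand": 100, "x": 0.101, "y": 0.238, "z": 0, "ax": 0, "ay": 0, "az": 0}
    - {"hand": 100, "x": 0.101, "y": 0.238, "z": 0, "ax": 0, "ay": 0, "az": 0}
    - {"hand": 100, "x": 0.101, "y": 0.238, "z": 0, "ax": 0, "ay": 0, "az": 0}

```text
t: 14.28
tool_pos: [0.6462, 0.1975, 0.288]
orientation: [3.141, -0.001, -0.004]
force: [-0.5, 0.2, -0.5]
opening: 0.0929
gripper_force: 0.0
```

```bash
python3 chk.py cap largest .6466 .1967
```

```text
14.275 [0.6462 0.1975 0.288 ] 0.09294783001493725 0.0
wrist [0.6478 0.197 ] 9552 0.0291958786547184
scene [0.6468 0.1956] 511 0.031124962493777275
side [0.6446 0.1967] 476 0.03109634295105934
```

carry_out:
  targets:
    - {"hand": 100, "x": 0.001, "y": 0, "z": 0.03, "ax": 0, "ay": 0, "az": 0}
    - {"hand": 100, "x": 0.001, "y": 0, "z": 0.055, "ax": 0, "ay": 0, "az": 0}
    - {"hand": 100, "x": 0.001, "y": 0, "z": 0.073, "ax": 0, "ay": 0, "az": 0}
    - {"hand": 100, "x": 0.001, "y": 0, "z": 0.073, "ax": 0, "ay": 0, "az": 0}
    - {"hand": 75, "x": 0.001, "y": 0, "z": 0.073, "ax": 0, "ay": 0, "az": 0}
    - {"hand": 45, "x": 0.001, "y": 0, "z": 0.073, "ax": 0, "ay": 0, "az": 0}
    - {"hand": 45, "x": 0.001, "y": 0, "z": 0.073, "ax": 0, "ay": 0, "az": 0}
    - {"hand": 45, "x": 0.001, "y": 0, "z": 0.073, "ax": 0, "ay": 0, "az": 0}
  newtons: 40

```text
t: 15.42
tool_pos: [0.6479, 0.1973, 0.2172]
orientation: [-3.142, 0.0, -0.001]
force: [0.3, -2.2, 5.8]
opening: 0.0575
gripper_force: 23.8
```

carry_out:
  targets:
    - {"hand": 45, "x": 0, "y": 0, "z": 0, "ax": 0, "ay": 0, "az": 0}
    - {"hand": 45, "x": 0, "y": 0, "z": 0, "ax": 0, "ay": 0, "az": 0}
    - {"hand": 45, "x": 0, "y": 0, "z": 0, "ax": 0, "ay": 0, "az": 0}
    - {"hand": 45, "x": 0, "y": 0, "z": -0.02, "ax": 0, "ay": 0, "az": 0}
    - {"hand": 45, "x": 0, "y": 0, "z": -0.05, "ax": 0, "ay": 0, "az": 0}
    - {"hand": 45, "x": 0, "y": 0, "z": -0.08, "ax": 0, "ay": 0, "az": 0}
    - {"hand": 45, "x": 0, "y": 0, "z": -0.08, "ax": 0, "ay": 0, "az": 0}

```text
t: 16.3
tool_pos: [0.649, 0.1977, 0.3009]
orientation: [-3.14, 0.0, -0.01]
force: [-0.1, -0.2, -1.9]
opening: 0.0579
gripper_force: 40.0
```

carry_out:
  targets:
    - {"hand": 45, "x": 0.002, "y": 0.03, "z": 0, "ax": 0, "ay": 0, "az": 0}
    - {"hand": 45, "x": 0.005, "y": 0.075, "z": 0, "ax": 0, "ay": 0, "az": 0}
    - {"hand": 45, "x": 0.008, "y": 0.12, "z": 0, "ax": 0, "ay": 0, "az": 0}
    - {"hand": 45, "x": 0.011, "y": 0.16, "z": 0, "ax": 0, "ay": 0, "az": 0}
    - {"hand": 45, "x": 0.0145, "y": 0.195, "z": 0, "ax": 0, "ay": 0, "az": 0}
    - {"hand": 45, "x": 0.0145, "y": 0.21, "z": 0, "ax": 0, "ay": 0, "az": 0}
    - {"hand": 45, "x": 0.0145, "y": 0.21, "z": 0, "ax": 0, "ay": 0, "az": 0}
    - {"hand": 45, "x": 0.0145, "y": 0.21, "z": 0, "ax": 0, "ay": 0, "az": 0}

```text
t: 17.3
tool_pos: [0.6621, -0.0114, 0.2963]
orientation: [-3.141, -0.001, 0.001]
force: [-1.5, 0.5, -1.8]
opening: 0.0571
gripper_force: 40.0
```

```bash
python3 chk.py cup largest .662 -.0128
```

```text
17.3 [ 0.6621 -0.0114  0.2963] 0.05713604644587614 39.99963998794556
wrist [ 0.6634 -0.0131] 1626 0.0012115599190592222
scene [ 0.6636 -0.0133] 367 0.006893407584500269
side [ 0.6608 -0.0127] 250 0.009462104597263456
```

carry_out:
  targets:
    - {"hand": 45, "x": 0.001, "y": 0, "z": 0.03, "ax": 0, "ay": 0, "az": 0}
    - {"hand": 45, "x": 0.001, "y": 0, "z": 0.05, "ax": 0, "ay": 0, "az": 0}
    - {"hand": 45, "x": 0.001, "y": 0, "z": 0.065, "ax": 0, "ay": 0, "az": 0}
    - {"hand": 45, "x": 0.001, "y": 0, "z": 0.072, "ax": 0, "ay": 0, "az": 0}
    - {"hand": 45, "x": 0.001, "y": 0, "z": 0.0765, "ax": 0, "ay": 0, "az": 0}
    - {"hand": 45, "x": 0.001, "y": 0, "z": 0.0765, "ax": 0, "ay": 0, "az": 0}
    - {"hand": 45, "x": 0.001, "y": 0, "z": 0.0765, "ax": 0, "ay": 0, "az": 0}

```text
t: 18.32
tool_pos: [0.6636, -0.0127, 0.221]
orientation: [3.141, -0.0, 0.002]
force: [-0.3, -0.0, -1.1]
opening: 0.0573
gripper_force: 40.0
```

carry_out:
  targets:
    - {"hand": 68, "x": 0, "y": 0, "z": 0, "ax": 0, "ay": 0, "az": 0}
    - {"hand": 80, "x": 0, "y": 0, "z": 0, "ax": 0, "ay": 0, "az": 0}
    - {"hand": 100, "x": 0, "y": 0, "z": 0, "ax": 0, "ay": 0, "az": 0}
    - {"hand": 100, "x": 0, "y": 0, "z": 0, "ax": 0, "ay": 0, "az": 0}
    - {"hand": 100, "x": 0, "y": 0, "z": 0, "ax": 0, "ay": 0, "az": 0}
    - {"hand": 100, "x": 0, "y": 0, "z": -0.03, "ax": 0, "ay": 0, "az": 0}
    - {"hand": 100, "x": 0, "y": 0, "z": -0.0695, "ax": 0, "ay": 0, "az": 0}
    - {"hand": 100, "x": 0, "y": 0, "z": -0.0695, "ax": 0, "ay": 0, "az": 0}

```text
t: 19.32
tool_pos: [0.6649, -0.0128, 0.2946]
orientation: [3.141, -0.0, 0.012]
force: [1.2, 0.2, 1.1]
opening: 0.0929
gripper_force: 0.0
```

```bash
python3 chk.py placed largest .662 -.0128
```

```text
19.325 [ 0.6649 -0.0128  0.2946] 0.09293615947811834 0.0
wrist [ 0.6636 -0.0129] 9121 0.02897440269589424
scene [ 0.6626 -0.0133] 600 0.030725471675395966
side [ 0.6614 -0.0128] 322 0.030393050983548164
```

carry_out:
  targets:
    - {"hand": 100, "x": -0.05, "y": -0.008, "z": 0, "ax": 0, "ay": 0, "az": 0}
    - {"hand": 100, "x": -0.1, "y": -0.016, "z": 0, "ax": 0, "ay": 0, "az": 0}
    - {"hand": 100, "x": -0.15, "y": -0.024, "z": 0, "ax": 0, "ay": 0, "az": 0}
    - {"hand": 100, "x": -0.19, "y": -0.028, "z": 0.01, "ax": 0, "ay": 0, "az": 0}
    - {"hand": 100, "x": -0.19, "y": -0.028, "z": 0.01, "ax": 0, "ay": 0, "az": 0}
    - {"hand": 100, "x": -0.19, "y": -0.028, "z": 0.01, "ax": 0, "ay": 0, "az": 0}

```text
t: 20.23
tool_pos: [0.4735, 0.0153, 0.2794]
orientation: [-3.142, 0.0, 0.0]
force: [-0.1, -0.3, 0.5]
opening: 0.093
gripper_force: 0.0
```

```bash
python3 chk.py cap medium .4727 .0151
```

```text
20.225 [0.4735 0.0153 0.2794] 0.09304860805259065 0.0
wrist [0.4742 0.0153] 3185 0.01765604503452778
scene [0.4731 0.015 ] 150 0.019501082599163055
side [0.4718 0.0152] 146 0.01831166259944439
```

Aligned. I'm descending 75 mm to TCP z = 0.205, then gripping and lifting.

carry_out:
  targets:
    - {"hand": 100, "x": 0, "y": 0, "z": 0.04, "ax": 0, "ay": 0, "az": 0}
    - {"hand": 100, "x": 0, "y": 0, "z": 0.075, "ax": 0, "ay": 0, "az": 0}
    - {"hand": 100, "x": 0, "y": 0, "z": 0.075, "ax": 0, "ay": 0, "az": 0}
    - {"hand": 60, "x": 0, "y": 0, "z": 0.075, "ax": 0, "ay": 0, "az": 0}
    - {"hand": 25, "x": 0, "y": 0, "z": 0.075, "ax": 0, "ay": 0, "az": 0}
    - {"hand": 25, "x": 0, "y": 0, "z": 0.075, "ax": 0, "ay": 0, "az": 0}
    - {"hand": 25, "x": 0, "y": 0, "z": 0.075, "ax": 0, "ay": 0, "az": 0}
    - {"hand": 25, "x": 0, "y": 0, "z": 0.075, "ax": 0, "ay": 0, "az": 0}
  newtons: 25

```text
t: 21.38
tool_pos: [0.4733, 0.0154, 0.205]
orientation: [3.142, -0.0, 0.001]
force: [0.6, 0.3, -0.3]
opening: 0.0475
gripper_force: 0.0
```

carry_out:
  targets:
    - {"hand": 25, "x": 0, "y": 0, "z": 0, "ax": 0, "ay": 0, "az": 0}
    - {"hand": 25, "x": 0, "y": 0, "z": 0, "ax": 0, "ay": 0, "az": 0}
    - {"hand": 25, "x": 0, "y": 0, "z": 0, "ax": 0, "ay": 0, "az": 0}
    - {"hand": 25, "x": 0, "y": 0, "z": 0, "ax": 0, "ay": 0, "az": 0}
    - {"hand": 25, "x": 0, "y": 0, "z": -0.02, "ax": 0, "ay": 0, "az": 0}
    - {"hand": 25, "x": 0, "y": 0, "z": -0.05, "ax": 0, "ay": 0, "az": 0}
    - {"hand": 25, "x": 0, "y": 0, "z": -0.08, "ax": 0, "ay": 0, "az": 0}
    - {"hand": 25, "x": 0, "y": 0, "z": -0.08, "ax": 0, "ay": 0, "az": 0}

```text
t: 22.38
tool_pos: [0.4744, 0.0153, 0.2872]
orientation: [3.141, -0.0, 0.008]
force: [0.3, 0.3, -0.5]
opening: 0.0347
gripper_force: 25.0
```

carry_out:
  targets:
    - {"hand": 25, "x": -0.01, "y": -0.03, "z": 0, "ax": 0, "ay": 0, "az": 0}
    - {"hand": 25, "x": -0.022, "y": -0.075, "z": 0, "ax": 0, "ay": 0, "az": 0}
    - {"hand": 25, "x": -0.034, "y": -0.115, "z": 0, "ax": 0, "ay": 0, "az": 0}
    - {"hand": 25, "x": -0.044, "y": -0.148, "z": 0, "ax": 0, "ay": 0, "az": 0}
    - {"hand": 25, "x": -0.044, "y": -0.148, "z": 0, "ax": 0, "ay": 0, "az": 0}
    - {"hand": 25, "x": -0.044, "y": -0.148, "z": 0, "ax": 0, "ay": 0, "az": 0}

```text
t: 23.12
tool_pos: [0.429, 0.1631, 0.2836]
orientation: [3.141, 0.001, -0.002]
force: [0.1, 0.3, -0.9]
opening: 0.0347
gripper_force: 25.0
```

```bash
python3 chk.py cup medium .429 .1633
```

```text
23.125 [0.429  0.1631 0.2836] 0.03465587750549787 24.99971777200699
wrist [0.4294 0.1635] 1372 0.001226806899066181
scene [0.4295 0.163 ] 162 0.0030637762796710106
side [0.4272 0.1634] 208 0.006471824809492877
```

carry_out:
  targets:
    - {"hand": 25, "x": 0, "y": 0, "z": 0.03, "ax": 0, "ay": 0, "az": 0}
    - {"hand": 25, "x": 0, "y": 0, "z": 0.05, "ax": 0, "ay": 0, "az": 0}
    - {"hand": 25, "x": 0, "y": 0, "z": 0.065, "ax": 0, "ay": 0, "az": 0}
    - {"hand": 25, "x": 0, "y": 0, "z": 0.072, "ax": 0, "ay": 0, "az": 0}
    - {"hand": 25, "x": 0, "y": 0, "z": 0.0765, "ax": 0, "ay": 0, "az": 0}
    - {"hand": 25, "x": 0, "y": 0, "z": 0.0765, "ax": 0, "ay": 0, "az": 0}
    - {"hand": 25, "x": 0, "y": 0, "z": 0.0765, "ax": 0, "ay": 0, "az": 0}

```text
t: 24.15
tool_pos: [0.4296, 0.1635, 0.2089]
orientation: [-3.141, 0.0, -0.002]
force: [-0.8, -0.3, -1.0]
opening: 0.0347
gripper_force: 25.0
```

carry_out:
  targets:
    - {"hand": 42, "x": 0, "y": 0, "z": 0, "ax": 0, "ay": 0, "az": 0}
    - {"hand": 55, "x": 0, "y": 0, "z": 0, "ax": 0, "ay": 0, "az": 0}
    - {"hand": 70, "x": 0, "y": 0, "z": 0, "ax": 0, "ay": 0, "az": 0}
    - {"hand": 80, "x": 0, "y": 0, "z": 0, "ax": 0, "ay": 0, "az": 0}
    - {"hand": 80, "x": 0, "y": 0, "z": 0, "ax": 0, "ay": 0, "az": 0}
    - {"hand": 80, "x": 0, "y": 0, "z": -0.03, "ax": 0, "ay": 0, "az": 0}
    - {"hand": 80, "x": 0, "y": 0, "z": -0.09, "ax": 0, "ay": 0, "az": 0}
    - {"hand": 80, "x": 0, "y": 0, "z": -0.12, "ax": 0, "ay": 0, "az": 0}

```text
t: 25.15
tool_pos: [0.4299, 0.1636, 0.3316]
orientation: [-3.141, 0.0, -0.006]
force: [0.7, 0.4, 0.2]
opening: 0.0742
gripper_force: 0.0
```

```bash
python3 chk.py placed medium .429 .1633
```

```text
25.15 [0.4299 0.1636 0.3316] 0.07419572099571563 0.0
wrist [0.4309 0.1633] 2157 0.017427776008844376
scene [0.4307 0.1638] 133 0.019508564844727516
side [0.429  0.1636] 195 0.018065841868519783
```

View pics/placed_medium_scene.png

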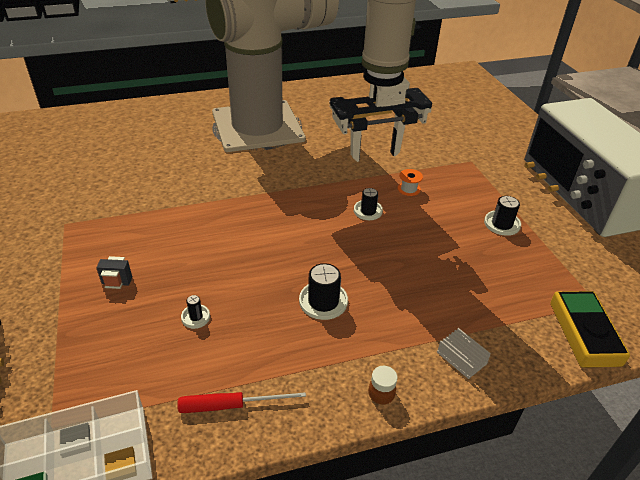

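The four caps stand in their own cups, at (195,310), (369,205), (503,215) and (324,290). The reel at (410,182) and the transformer at (115,272) haven't moved, and the gripper is clear.

```bash
python3 -c "
from plant import robot
print(robot.close_job())"
```

```text
the job is handed in; nothing more can be done
None
```

I handed the job in at about 25 s: all four capacitors stand upright in their matching cups, measured within about 4 mm of centre, with the transformer and reel still in place; the hand-in returned no verdict.

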